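# Switch off the dimmer head and stack it on its battery

## Robot

A 6-joint arm with a two-finger parallel gripper is mounted at the origin on a cart in front of the work surface, level with it; the furniture and walls round the work are solid. World frame = base frame: x ahead of the robot, y to its left, z up, the work surface at z = 0. Lengths are in mm, angles in degrees, forces in N, time in s.
With the tool pointing down it reaches from about 250 to 725 mm from the base axis. Payload 4 kg.
Tool frame: the origin (TCP) lies on the centre line of the jaws, within the pads' length; the fingertips stand 14 mm ahead of it and the grasp point (between the pads) lies 5 mm behind it; z points along the fingers, y is the direction in which the jaws open and shut (so a half turn about z gives the same grasp; the last joint's range is limited). The gripper opens to 85 mm and grips with 20 to 120 N. Pads are 22 mm wide; open, the fingers measure 114 mm over their backs; the gripper's body (76 mm by 85 mm) begins 54 mm behind the grasp point. The pads swing forward as they close: fully open they stand 13 mm farther back than shut.
Start: joints at [65.546, 13.785, 0.286, 76.501, 0, 90], TCP at [206.978, 455.148, 245.306] pointing down, gripper open.
Joint ranges: [-155.79, 155.79], [-60.16, 107.12], [-62.33, 73.08], [-114, 123.19], [-81.49, 82.49], [-180, 180]. Speed limits (degrees/s): [159.86, 159.86, 180, 180, 180, 180].

## Interface

Orientations are given as [roll, pitch, yaw] about the fixed x, y, z axes, in that order (R = Rz(yaw) Ry(pitch) Rx(roll)).
In Python, from workcell import arm, imaging gives the robot as it stands.
- The arm moves only by the shell command python3 -m pendant 'ROWS' [FORCE]. ROWS is JSON, a list of rows, each a list of 7 numbers: the turn, a rotation vector about the tool's x, y, z each as a share of 180 degrees, from -1 to 1, then the shift along the tool's x, y, z each as a share of 0.05 m, from -1 to 1, then the closure, from 0 (fully open) to 1 (shut). A call has exactly 8 rows; each row shifts and turns the pose as measured when the row begins, along the tool's axes as they then stand; what a row does not reach is not made up. A row lasts 1/8 s, in which the tool goes at most 62.5 mm and 10.7 degrees, less where a joint would pass 70% of its speed; a pose out of reach is approached as far as the arm can. A call with a number of a shift or a turn outside -1 to 1 is refused whole. A call with a gripper value outside its range is refused whole. The fingers move at their own pace and stop on an object; FORCE is the grip in N (left out, the last holds). Time passes only in rows, so rows that do not move let the fingers close, or fill a call up. It gives the time, the measured TCP pose, the force and the opening at its end, in the units of the state.
- arm.get_obs(): the state, without advancing time (a new reading comes with each control period).
- imaging.snapshot(name): name is "scene" or "top" or "wrist"; returns (picture, depth): 420x560x3 uint8, blue, green, red; 420x560 float32, mm along the optical axis (not along the pixel's ray), 0 where there is no reading.
- imaging.calibration(name): a dict with "fx", "fy", "cx", "cy" (pixels), "distortion" ([k1, k2, p1, p2, k3] as OpenCV has them; the pictures are not rectified), "origin" and "rotation" of the camera in the world; the wrist camera has in their place "T_tool_cam" (4x4, takes a point from camera to tool coordinates, whose origin is the TCP and whose axes are the flange's). Camera axes: x right, y up, looking along -z (the intrinsics and any distortion apply to the point x, -y, -z); pixel columns grow to the right and rows downward; lengths in mm; the calibration is good to about 2 mm. A picture is of the moment at which its call begins: read the wrist's pose just before it. calibration takes no time and is no camera call.
- arm.hand_in(): hands the job in, once; it reports no verdict.
The state is a dict: "clock": time; "qpos": joint angles; "qd": joint speeds; "joint_efforts": joint torques, N m; "eef_pos": TCP position; "eef_rot": TCP orientation; "contact_force": force on the tool from outside, world axes, zero at the start; "moment": the same for the moment, N m; "opening": opening from 0.0 (shut) to 1.0 (fully open).
Only numpy, scipy, OpenCV 4.12 (cv2) and the standard library are available. Lean on these libraries where they do the work, as an engineer would, in place of code of your own. Each camera call takes 0.05 s, during which the arm holds its last target. There are 200 camera calls.

## Task

The orange dimmer head of the work light has fallen on its side. Stand it upright on the bench with its knob on top and let go of it; then, while it stands there, turn the knob anticlockwise (seen from the knob's side) all the way to its end stop, which is off. Only then set the head, knob up, squarely on top of the grey battery block so that their edges are flush, and leave the other things on the bench where they are.

Things in the scene. Friction and masses are not known exactly. Their poses are not given: they have to be found in the camera images.
- head: loose orange block, black foot at one end, black control plate with knob at the other; 84 (x, foot to plate) x 60 (y) x 70 mm (z), 0.55 kg. Origin: centre of the block without the knob; +x points out of the plate along the knob's axis. Starts on a green cutting mat (2 mm thick) lying on an 84 x 60 side, x level, z up; standing, x points up, origin 42 mm above what it stands on
- head_foot (a point): centre of the head's foot face, 42 mm behind its origin (x = -42 mm); axes as the head's
- knob (a point): on the knob's axis, 15 mm above the control plate, 57 mm from the head's origin. Knob: grey disc 40 mm across, 6 mm high, with a black bar grip 12 mm thick, 36 mm long, from 6 to 24 mm above the plate. The point turns with the knob: x = knob axis, z along the bar (to the white pointer line), y across it
- dimmer (a joint): knob angle in rad: 0 = fully anticlockwise at the end stop (off), grows as the knob turns clockwise seen from its front, up to 4.71. Friction about 0.025 N m
- battery: grey battery block with black top, 70 mm (x) x 60 mm (y), fixed to the bench by an aluminium flange 112 x 66 x 8 mm. Origin at the centre of the flange's underside, z up; its flat top is 60 mm above the bench. The standing head's 60 mm side (y) belongs along its y
- battery_top (a point): centre of the battery block's top face, 60 mm above the bench; axes as the battery's
- tin: bystander: round blue tin, 67 mm across, 28 mm high; origin at the centre of its underside
- pliers: bystander: red-handled pliers lying flat, 167 mm long, 11 mm high; origin under the middle
- glue: bystander: white glue bottle with red cap, 41 mm across, 113 mm high; origin at the centre of its underside
- carton: bystander: small closed carton, 59 x 86 x 32 mm; origin at the centre of its underside
- mallet: bystander: mallet lying flat, 196 mm long, black head; origin under the middle

How it is judged (in metres and radians):
On the way, in this order (a step that is already met when the one before it is completed fails the run):
1. the head stands upright on the bench, knob up, let go, with the knob not yet off (angle between head's own x axis and vertical below 0.1 rad and height (world z) of head_foot below 0.01 m and value of joint dimmer above 0.5 rad and contact force between the fingers and head below 0.1 N), for 0.2 s.
2. the knob is turned anticlockwise to its end stop (within 0.1 rad) while the head stands upright on the bench (value of joint dimmer below 0.1 rad and angle between head's own x axis and vertical below 0.1 rad and height (world z) of head_foot below 0.01 m), for 0.2 s.
At the end, for the whole second after the job is handed in: The head stands at rest, knob up (within 0.08 rad), on the battery block's top face (foot within 5 mm of its height), centred within 10 mm and square within 0.14 rad (either way round), and the knob is within 0.1 rad of its anticlockwise end stop (value of joint dimmer below 0.1 rad and angle between head's own x axis and vertical below 0.08 rad and horizontal distance between head_foot and battery_top below 0.01 m and z of head_foot in the frame of battery_top between -0.005 and 0.005 m and angle between the y axis of head and the y axis of battery, either way round below 0.14 rad and linear speed of head below 0.02 m/s); the robot touches nothing.
It fails at once if the tin, pliers, glue bottle, carton or mallet is moved by more than 30 mm (distance of any of tin, pliers, glue, carton, mallet from where it was at the start of the episode above 0.03 m).
It also fails if it takes over 72 s, if anything falls off the work surface, if the arm or the gripper's body presses on something with over 40 N, if the wrist force passes 120 N, or if a joint passes its speed limit or range.

## Working session

There is one attempt and no reset: what is moved stays moved. The work goes in short steps, Python scripts to look and compute and a shell command to move; the robot and the scene stay as the last step left them, time stands still between calls to the robot, and variables do not carry over. Pictures are saved under pics/ and viewed, about 8 in all and at most 12, crops included, and the job is handed in when it is done.

```bash
ls; mkdir -p pics; python3 - <<'E'
from workcell import arm, imaging
import cv2,numpy as np
print(arm.get_obs())
for n in("scene","top"):
    p,d=imaging.snapshot(n); cv2.imwrite(f"pics/{n}0.png",p); np.save(f"{n}0.npy",d); c=imaging.calibration(n); print(n,c)
print(imaging.calibration("wrist"))
a=np.hstack([cv2.imread("pics/scene0.png")]);
E
```

```text
pics
{'clock': 0.0, 'qpos': array([ 6.55454534e+01,  1.38325067e+01,  2.14251813e-01,  7.65019973e+01,
       -1.00852122e-03,  9.00019400e+01]), 'qd': array([-0.03943178, -0.00812537, -0.10953893, -0.09162562, -0.08023436,
       -0.00681126]), 'joint_efforts': array([-1.10083431e-03, -3.72312105e+01,  2.52411175e+01,  1.67470286e-02,
       -1.61980988e-04,  1.09002812e-05]), 'eef_pos': array([206.74166776, 454.59625208, 244.41382821]), 'eef_rot': array([-1.79879748e+02,  1.01259061e-03,  1.55543515e+02]), 'contact_force': array([ 0.13100953,  0.37050966, -0.1352194 ]), 'moment': array([0.08159739, 0.01990599, 0.0288419 ]), 'opening': 1.0012148724438699}
scene {'fx': 547.0070935739521, 'fy': 547.0070935739521, 'cx': 280.81528346737247, 'cy': 204.43105869359508, 'distortion': array([-0.05986314,  0.        ,  0.        ,  0.        ,  0.        ]), 'origin': array([-193.96863066, -594.25825278,  892.83110454]), 'rotation': array([ 50.06395218,  -0.05189963, -49.6992969 ])}
top {'fx': 492.272085852081, 'fy': 492.272085852081, 'cx': 283.3592088145029, 'cy': 211.07730647450933, 'distortion': array([-0.13734979,  0.        ,  0.        ,  0.        ,  0.        ]), 'origin': array([ 394.48405473,   46.92227819, 1458.12874356]), 'rotation': array([  6.68139199,  -1.20876719, -88.97026014])}
{'fx': 312.89652696051985, 'fy': 312.89652696051985, 'cx': 279.27487502604106, 'cy': 207.7153152166498, 'distortion': array([-0.05385265,  0.        ,  0.        ,  0.        ,  0.        ]), 'T_tool_cam': array([[-5.40351193e-05,  9.57939019e-01,  2.86971833e-01,
         7.32890901e+01],
       [ 9.99999959e-01,  1.32725702e-04, -2.54756750e-04,
         1.27327015e-01],
       [-2.82129969e-04,  2.86971807e-01, -9.57938987e-01,
        -1.27787797e+02],
       [ 0.00000000e+00,  0.00000000e+00,  0.00000000e+00,
         1.00000000e+00]])}
```

View pics/top0.png

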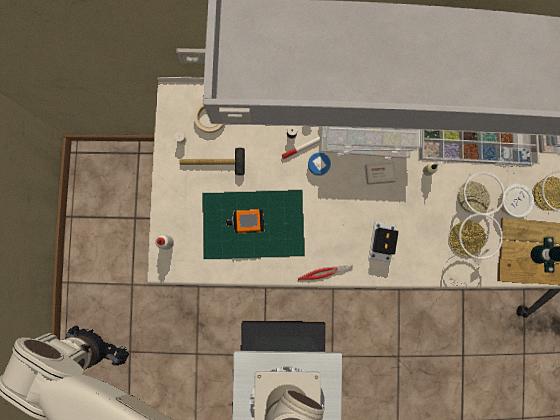

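View pics/scene0.png

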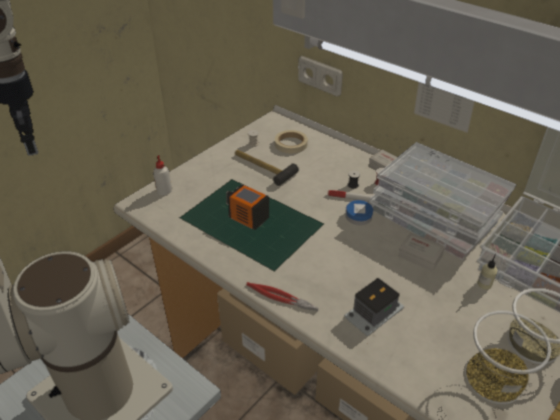

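Top view: the orange head is at (248,221) on the mat, the battery at (383,241), the pliers at (325,272), the tin at (319,163), the glue at (163,241), the mallet at (215,160) and the carton at (380,173). I need to know which end of the head carries the knob.

```bash
cat > h.py <<'E'
import numpy as np,cv2
from scipy.spatial.transform import Rotation as R
from workcell import arm, imaging
def cam(n,obs=None):
    c=imaging.calibration(n); K=np.array([[c['fx'],0,c['cx']],[0,c['fy'],c['cy']],[0,0,1]])
    if n=='wrist':
        T=np.eye(4);T[:3,:3]=R.from_euler('xyz',obs['eef_rot'],degrees=True).as_matrix();T[:3,3]=obs['eef_pos'];T=T@c['T_tool_cam']
        return K,c['distortion'],T[:3,:3],T[:3,3]
    return K,c['distortion'],R.from_euler('xyz',c['rotation'],degrees=True).as_matrix(),c['origin']
def rays(C,uv):
    K,D,Rm,o=C; q=cv2.undistortPoints(np.float64(uv).reshape(-1,1,2),K,D)[:,0]
    return np.c_[q[:,0],-q[:,1],-np.ones(len(q))]@Rm.T
def onz(C,uv,z):
    r=rays(C,uv); return C[3]+r*((z-C[3][2])/r[:,2])[:,None]
def cloud(C,uv,d): # depth mm
    uv=np.atleast_2d(uv); return C[3]+rays(C,uv)*d[uv[:,1],uv[:,0]][:,None]
E
python3 - <<'E'
from h import *
a=cv2.imread("pics/top0.png")[185:265,195:405];b=cv2.imread("pics/scene0.png")[170:250,180:320]
a=cv2.resize(a,None,fx=3.8,fy=3.8,interpolation=2);b=cv2.resize(b,None,fx=3.4,fy=3.4,interpolation=2)
cv=np.zeros((580,800,3),np.uint8);cv[:a.shape[0],:a.shape[1]]=a[:, :800];cv[305:305+b.shape[0],:b.shape[1]]=b[:275];cv2.imwrite("pics/z0.png",cv)
C=cam("top");p=cv2.imread("pics/top0.png");d=np.load("top0.npy");hsv=cv2.cvtColor(p,cv2.COLOR_BGR2HSV)
m=cv2.inRange(hsv,(5,150,120),(20,255,255));m[:200]=0;m[245:]=0;m[:,:220]=0;m[:,280:]=0
m=cv2.morphologyEx(m,cv2.MORPH_CLOSE,np.ones((9,9)))
v,u=np.nonzero(m);P=cloud(C,np.c_[u,v],d);print(len(P),np.percentile(P,[1,50,99],axis=0).round(1))
r=cv2.minAreaRect(onz(C,np.c_[u,v],72)[:,:2].astype(np.float32));print(r)
# height map objects near battery
v,u=np.mgrid[205:285,195:420];uv=np.c_[u.ravel(),v.ravel()];P=cloud(C,uv,d)
k=(P[:,2]>50)&(P[:,2]<66)&(P[:,1]<-150);print('bat',k.sum(),np.median(P[k],0),cv2.minAreaRect(P[k][:,:2].astype(np.float32)))
k=(P[:,2]>15)&(P[:,1]>30)&(P[:,1]<230)&(P[:,0]<520)
Q=P[k];print('head',cv2.minAreaRect(Q[:,:2].astype(np.float32)),np.percentile(Q[:,2],[5,50,99]))
for y in range(70,200,6):
    s=Q[(Q[:,1]>=y)&(Q[:,1]<y+6)]
    if len(s):print(y,len(s),s.min(0).round(),s.max(0).round())
# shelf
uv=np.array([[250,110],[400,118],[520,128],[300,50],[370,140],[320,160],[163,241],[240,160],[430,168]]);print(cloud(C,uv,d).round())
E
```

```text
273 [[5.000e+02 8.570e+01 1.000e-01]
 [5.323e+02 1.208e+02 7.130e+01]
 [5.700e+02 1.546e+02 7.880e+01]]
((530.4031372070312, 120.4715576171875), (59.75556945800781, 65.51128387451172), 4.896983623504639)
bat 513 [ 481.04902486 -275.42587856   59.14056326] ((481.3312683105469, -276.288330078125), (62.531734466552734, 70.91876220703125), 81.25250244140625)
head ((483.4304504394531, 91.37372589111328), (185.37957763671875, 71.99992370605469), 47.77959442138672) [  38.27920312   71.6278851  1458.12874356]
76 16 [502.  77.  39.] [520.  81.  76.]
82 16 [502.  83.  36.] [519.  86.  76.]
88 17 [501.  88.  16.] [519.  93.  78.]
94 23 [500.  94.  16.] [519. 100.  79.]
100 21 [499. 100.  28.] [519. 106.  75.]
106 18 [499. 107.  29.] [519. 111.  80.]
112 19 [498. 112.  39.] [519. 118.  75.]
118 18 [497. 119.  52.] [519. 123.  79.]
124 18 [498. 125.  47.] [518. 129.  77.]
130 18 [497. 130.  44.] [518. 135.  76.]
136 23 [497. 136.  17.] [518. 142.  75.]
142 25 [496. 142.  17.] [518. 148.  79.]
148 20 [496. 148.  23.] [518. 154.  74.]
154 19 [496. 154.  26.] [518. 160.  75.]
160 6 [506. 163.  43.] [519. 164.  58.]
166 4 [516. 166.  36.] [520. 171.  56.]
172 5 [517. 172.  38.] [519. 178.  56.]
178 4 [516. 180.  25.] [519. 182.  52.]
184 1 [519. 184.  51.] [519. 184.  51.]
[[ 706.   99.  514.]
 [ 705. -208.  494.]
 [ 705. -486.  463.]
 [ 854.   -1.  478.]
 [ 757. -218.  125.]
 [ 718.  -86.   28.]
 [ 464.  355.   90.]
 [ 713.  151.   23.]
 [ 697. -412.   53.]]
```

View pics/z0.png

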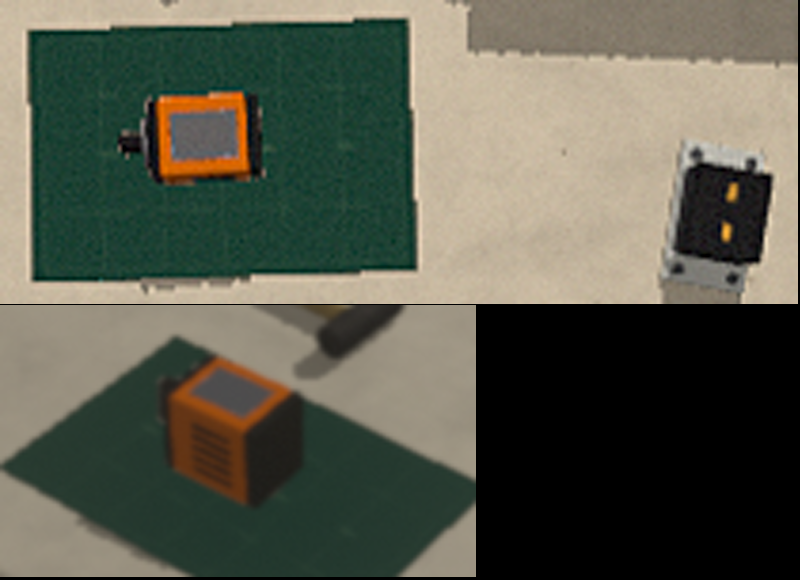

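The knob end points to +y: in the crop the bar grip is at (130,141) and the foot at (258,135). The head is centred at about (530,119) with a bearing near 94°. The battery top is at (481,-276). I'll add a planning helper and move above the head.

```bash
cat >> h.py <<'E'
def plan(pos,rpy,n,grip,start=None):
    """print n rows of straight-line/slerp motion from measured pose"""
    if start is None:
        o=arm.get_obs(); p=o['eef_pos'];Q=R.from_euler('xyz',o['eef_rot'],degrees=True)
    else: p=np.array(start[0],float);Q=R.from_euler('xyz',start[1],degrees=True)
    G=R.from_euler('xyz',rpy,degrees=True); w=(Q.inv()*G).as_rotvec(); dp=(np.array(pos)-p)/n
    print('deg/row',np.degrees(np.linalg.norm(w))/n,'mm/row',np.linalg.norm(dp))
    for i in range(n):
        Ri=Q*R.from_rotvec(w*i/n); t=w/n/np.pi; s=Ri.inv().apply(dp)/50
        print('['+','.join(f'{x:.3f}'.rstrip('0').rstrip('.') for x in [*t,*s])+f',{grip}]'+(',' if i%8<7 and i<n-1 else '\n'),end='')
    print()
E
python3 -c "
from h import *
plan([535,110,205],[180,0,94],16,0)"
```

```text
deg/row 3.846620957682079 mm/row 29.849829763811464
[-0,0,0.021,-0.552,-0.222,0.05,0],[-0,0,0.021,-0.566,-0.185,0.05,0],[-0,0,0.021,-0.577,-0.146,0.05,0],[-0,0,0.021,-0.585,-0.107,0.05,0],[-0,0,0.021,-0.591,-0.068,0.05,0],[-0,0,0.021,-0.594,-0.028,0.05,0],[-0,0,0.021,-0.595,0.012,0.05,0],[-0,0,0.021,-0.593,0.052,0.049,0]
[-0,0,0.021,-0.588,0.091,0.049,0],[-0,0,0.021,-0.58,0.131,0.049,0],[-0,0,0.021,-0.57,0.169,0.049,0],[-0,0,0.021,-0.558,0.207,0.049,0],[-0,0,0.021,-0.543,0.244,0.049,0],[-0,0,0.021,-0.525,0.28,0.049,0],[-0,0,0.021,-0.505,0.314,0.049,0],[-0,0,0.021,-0.483,0.348,0.049,0]
```

```bash
python3 -m pendant '[[0,0,0.022,-0.55,-0.22,0.05,0],[0,0,0.022,-0.57,-0.18,0.05,0],[0,0,0.022,-0.58,-0.15,0.05,0],[0,0,0.022,-0.58,-0.11,0.05,0],[0,0,0.022,-0.59,-0.07,0.05,0],[0,0,0.022,-0.59,-0.03,0.05,0],[0,0,0.022,-0.6,0.01,0.05,0],[0,0,0.022,-0.59,0.05,0.05,0]]' 80
python3 -m pendant '[[0,0,0.022,-0.59,0.09,0.05,0],[0,0,0.022,-0.58,0.13,0.05,0],[0,0,0.022,-0.57,0.17,0.05,0],[0,0,0.022,-0.56,0.21,0.05,0],[0,0,0.022,-0.54,0.24,0.05,0],[0,0,0.022,-0.53,0.28,0.05,0],[0,0,0.022,-0.5,0.31,0.05,0],[0,0,0.022,-0.48,0.35,0.05,0]]'
python3 - <<'E'
from h import *
o=arm.get_obs();print(o['qpos'],o['eef_pos'],o['eef_rot'],o['clock'])
p,d=imaging.snapshot('wrist');cv2.imwrite('pics/w1.png',p);np.save('w1.npy',d)
C=cam('wrist',o);hsv=cv2.cvtColor(p,cv2.COLOR_BGR2HSV)
m=cv2.inRange(hsv,(5,150,100),(20,255,255));v,u=np.nonzero(m);P=cloud(C,np.c_[u,v],d)
k=abs(P[:,2]-72)<6;print(k.sum(),cv2.minAreaRect(P[k][:,:2].astype(np.float32)))
v,u=np.mgrid[0:420:2,0:560:2];P=cloud(C,np.c_[u.ravel(),v.ravel()],d)
k=(abs(P[:,2]-72)<4)&(d[v.ravel(),u.ravel()]>0)&(abs(P[:,0]-530)<70)&(abs(P[:,1]-119)<80);print('topface',k.sum(),cv2.minAreaRect(P[k][:,:2].astype(np.float32)),P[k].min(0),P[k].max(0))
k=(P[:,2]>15)&(P[:,2]<68)&(P[:,1]>166)&(P[:,1]<200)&(abs(P[:,0]-530)<40);print('knob',k.sum(),P[k].min(0),P[k].max(0))
E
```

```text
clock: 1.1
eef_pos: [370.1, 274.5, 220.4]
eef_rot: [-179.5, 0.2, 123.1]
contact_force: [0.6, -0.1, 0.9]
opening: 0.999
clock: 2.1
eef_pos: [528.4, 87.5, 196.0]
eef_rot: [-179.2, 0.6, 90.4]
contact_force: [-0.4, 0.4, 0.8]
opening: 1.003
[ 9.63670481 19.9254115   1.27120629 72.21910036 -0.42865163 99.28659561] [528.35815321  87.51645028 196.01130108] [-179.2072742     0.56391195   90.35727719] 2.1
3122 ((531.1881103515625, 119.62217712402344), (57.247005462646484, 69.56912994384766), 4.772674560546875)
topface 1833 ((529.7129516601562, 120.83025360107422), (59.72323226928711, 83.48347473144531), 4.899968147277832) [496.79067659  77.54511012  68.06773326] [560.91455624 164.65530078  73.62197588]
knob 138 [507.25172371 166.11404868  28.91653545] [545.13803008 186.57633198  56.52846712]
```

View pics/w1.png

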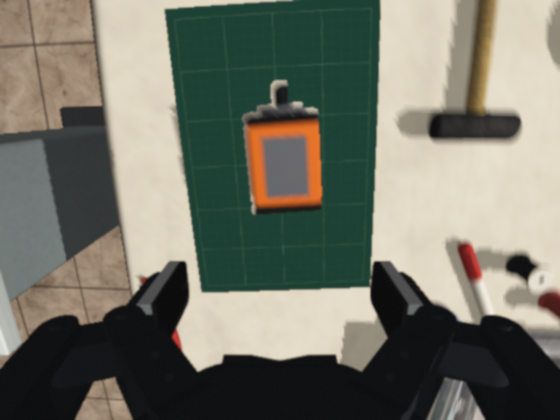

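The top face measures 59.7 × 83.5 mm, as it should. Its centre is (529.7, 120.8) and the head's x bearing is 94.9°; in the picture the knob bar is at (280,92), nearly vertical. I'll grip across the 60 mm width with a 45° tilt, then roll about the jaw axis.

```bash
cat >> h.py <<'E'
def tilt(yaw,a): return (R.from_euler('xyz',[180,0,yaw],degrees=True)*R.from_rotvec([0,np.radians(a),0])).as_euler('xyz',degrees=True)
E
python3 -c "
from h import *
r=tilt(94.9,-45);h=np.array([np.cos(np.radians(94.9)),np.sin(np.radians(94.9)),0])
g=np.array([529.7,120.8,0])-5*h;g[2]=52
pre=g+70*(h+[0,0,1])*.707
print(g,pre,r);plan(pre,r,8,0)"
```

```text
[530.12708462 115.81827352  52.        ] [525.89980109 165.12740223 101.49      ] [180.   45.   94.9]
deg/row 5.572720998168616 mm/row 15.467403962553739
[-0.002,-0.031,-0.003,0.204,-0.008,0.233,0],[-0.002,-0.031,-0.003,0.225,-0.008,0.212,0],[-0.002,-0.031,-0.003,0.245,-0.007,0.189,0],[-0.002,-0.031,-0.003,0.262,-0.005,0.165,0],[-0.002,-0.031,-0.003,0.277,-0.004,0.138,0],[-0.002,-0.031,-0.003,0.289,-0.002,0.111,0],[-0.002,-0.031,-0.003,0.298,0.001,0.083,0],[-0.002,-0.031,-0.003,0.305,0.003,0.054,0]
```

```bash
python3 -m pendant '[[-0.002,-0.031,-0.003,0.2,-0.01,0.23,0],[-0.002,-0.031,-0.003,0.22,-0.01,0.21,0],[-0.002,-0.031,-0.003,0.24,-0.01,0.19,0],[-0.002,-0.031,-0.003,0.26,-0.01,0.16,0],[-0.002,-0.031,-0.003,0.28,0,0.14,0],[-0.002,-0.031,-0.003,0.29,0,0.11,0],[-0.002,-0.031,-0.003,0.3,0,0.08,0],[-0.002,-0.031,-0.003,0.3,0,0.05,0]]'
python3 -c "
from h import *
print(arm.get_obs()['qpos'])
plan([530.1,115.8,52],[180,45,94.9],6,0)"
```

```text
clock: 3.15
eef_pos: [526.8, 162.2, 98.1]
eef_rot: [179.4, 46.7, 94.4]
contact_force: [0.2, 0.6, -1.3]
opening: 0.999
[ 36.2403385   44.54323425  11.45703494  85.64607898 -38.61125757
 131.82058643]
deg/row 0.29839613996116104 mm/row 10.90606241975011
[0,0.002,-0,0.006,-0.003,0.218,0],[0,0.002,-0,0.005,-0.003,0.218,0],[0,0.002,-0,0.003,-0.003,0.218,0],[0,0.002,-0,0.002,-0.003,0.218,0],[0,0.002,-0,0.001,-0.003,0.218,0],[0,0.002,-0,0,-0.003,0.218,0]
```

```bash
python3 -m pendant '[[0,0.002,0,0.006,-0.003,0.22,0],[0,0.002,0,0.005,-0.003,0.22,0],[0,0.002,0,0.003,-0.003,0.22,0],[0,0.002,0,0.002,-0.003,0.22,0],[0,0.002,0,0,-0.003,0.22,0],[0,0.002,0,0,-0.003,0.22,0],[0,0,0,0,0,0,0],[0,0,0,0,0,0,0]]'
python3 -c "
from h import *
print(arm.get_obs()['qpos'])
plan([530.1,115.8,52],[180,45,94.9],1,0)
p,d=imaging.snapshot('scene');cv2.imwrite('pics/s2.png',cv2.resize(p[100:310,120:400],None,fx=2.8,fy=2.8))"
```

```text
clock: 4.15
eef_pos: [530.3, 107.8, 51.7]
eef_rot: [179.2, 44.1, 93.8]
contact_force: [0.2, -0.4, 0.1]
opening: 0.998
[ 31.04719296  42.96914355   2.30992328  72.43861371 -38.73788996
 125.09381579]
deg/row 1.136221474522757 mm/row 8.005802456932564
[0,-0.005,-0.004,0.111,0.008,-0.115,0]
```

View pics/s2.png

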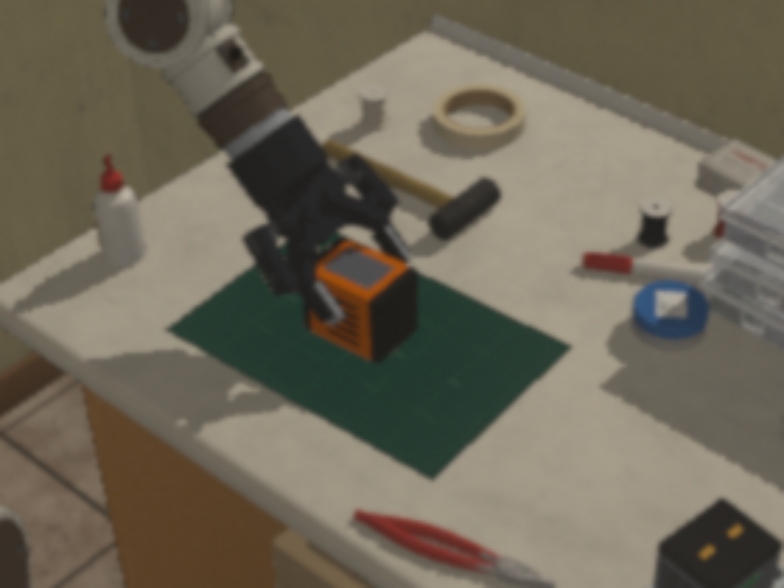

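The jaws straddle the head, with the near pad at (325,295), and nothing is in contact. I'll close here.

```bash
python3 -m pendant '[[0,-0.005,-0.003,0,0,0,0],[0,0,0,0,0,0,1],[0,0,0,0,0,0,1],[0,0,0,0,0,0,1],[0,0,0,0,0,0,1],[0,0,0,0,0,0,1],[0,0,0,0,0,0,1],[0,0,0,0,0,0,1]]' 90
python3 -c "
from h import *
o=arm.get_obs();print(o['moment'],o['qpos']);plan(o['eef_pos']+[0,0,60],o['eef_rot'],4,1)"
```

```text
clock: 5.2
eef_pos: [530.8, 108.9, 52.7]
eef_rot: [179.7, 45.1, 94.7]
contact_force: [1.0, -0.5, 1.8]
opening: 0.689
[ 0.64682233  0.14493419 -0.04175676] [ 31.43064604  43.5068594    2.86321867  73.33642562 -39.43701762
 125.29100388]
deg/row 0.0 mm/row 15.000000000000002
[0,0,0,-0.213,0.001,-0.212,1],[0,0,0,-0.213,0.001,-0.212,1],[0,0,0,-0.213,0.001,-0.212,1],[0,0,0,-0.213,0.001,-0.212,1]
```

```bash
python3 -m pendant '[[0,0,0,-0.21,0,-0.21,1],[0,0,0,-0.21,0,-0.21,1],[0,0,0,-0.21,0,-0.21,1],[0,0,0,-0.21,0,-0.21,1],[0,0,0,0,0,0,1],[0,0,0,0,0,0,1],[0,0.03,0,0,0,0,1],[0,0.03,0,0,0,0,1]]'
python3 -m pendant '[[0,0.03,0,0,0,0,1],[0,0.03,0,0,0,0,1],[0,0.03,0,0,0,0,1],[0,0.03,0,0,0,0,1],[0,0.03,0,0,0,0,1],[0,0.03,0,0,0,0,1],[0,0.03,0,0,0,0,1],[0,0.03,0,0,0,0,1]]'
python3 -c "
from h import *
o=arm.get_obs();print(o['moment'],o['qpos']);plan([530,104,75],tilt(94.9,45),8,1)"
```

```text
clock: 6.2
eef_pos: [528.2, 110.7, 111.3]
eef_rot: [-179.7, 33.9, 95.2]
contact_force: [-0.2, 0.2, -5.1]
opening: 0.696
clock: 7.2
eef_pos: [520.5, 105.3, 106.4]
eef_rot: [-178.8, -9.7, 95.0]
contact_force: [-0.9, -0.2, -6.1]
opening: 0.693
[-0.4921619  -0.07981024  0.02077495] [ 6.14023523 23.7284553  -8.03918825 59.22751603  9.74206168 90.99901341]
deg/row 4.4123215300319165 mm/row 4.100509143392033
[-0.001,0.024,-0,-0.018,0.025,0.076,1],[-0.001,0.024,-0,-0.024,0.025,0.074,1],[-0.001,0.024,-0,-0.03,0.025,0.072,1],[-0.001,0.024,-0,-0.035,0.024,0.07,1],[-0.001,0.024,-0,-0.041,0.024,0.067,1],[-0.001,0.024,-0,-0.046,0.024,0.064,1],[-0.001,0.024,-0,-0.05,0.024,0.06,1],[-0.001,0.024,-0,-0.055,0.024,0.056,1]
```

```bash
python3 -m pendant '[[0,0.024,0,-0.02,0.025,0.08,1],[0,0.024,0,-0.02,0.025,0.07,1],[0,0.024,0,-0.03,0.025,0.07,1],[0,0.024,0,-0.03,0.025,0.07,1],[0,0.024,0,-0.04,0.025,0.07,1],[0,0.024,0,-0.045,0.025,0.06,1],[0,0.024,0,-0.05,0.025,0.06,1],[0,0.024,0,-0.055,0.025,0.055,1]]'
python3 -c "
from h import *
o=arm.get_obs();print(o['moment'],o['qpos']);plan([530,104,45],tilt(94.9,45),6,1)
C=cam('wrist',o);p,d=imaging.snapshot('wrist');cv2.imwrite('pics/w3.png',p)
q,e=imaging.snapshot('scene');cv2.imwrite('pics/sw3.png',np.hstack([p[60:420,80:480],cv2.resize(q[130:270,150:310],(400,360))]))"
```

```text
clock: 8.2
eef_pos: [521.4, 94.0, 65.2]
eef_rot: [-176.7, -43.4, 93.0]
contact_force: [-0.3, -0.8, -5.5]
opening: 0.688
[-1.54339731e+00 -2.08239687e-01  4.22968970e-04] [-10.70114031  37.01019212  -6.26481575  63.49617481  40.79309937
  68.70132532]
deg/row 0.47542322871490805 mm/row 4.024802652219698
[-0.002,0.001,-0.001,-0.023,0.034,0.069,1],[-0.002,0.001,-0.001,-0.024,0.034,0.069,1],[-0.002,0.001,-0.001,-0.024,0.033,0.069,1],[-0.002,0.001,-0.001,-0.024,0.033,0.069,1],[-0.002,0.001,-0.001,-0.025,0.032,0.069,1],[-0.002,0.001,-0.001,-0.025,0.032,0.069,1]
```

View pics/sw3.png

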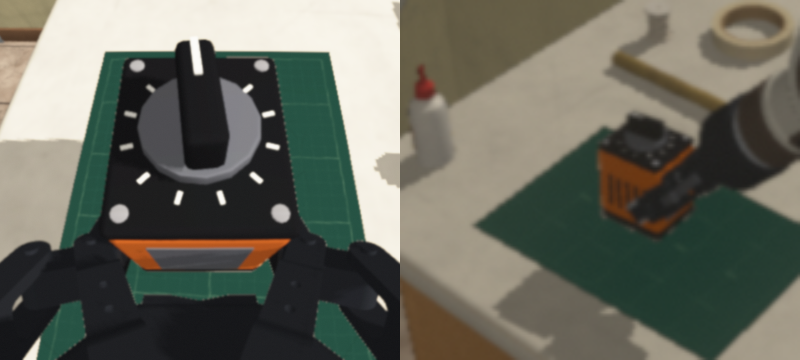

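The head is gripped upright with the knob up; the white pointer at (195,55) faces away from the gripper. Next I level it and lower it.

```bash
python3 -m pendant '[[-0.002,0.001,-0.001,-0.02,0.035,0.06,1],[-0.002,0.001,-0.001,-0.02,0.035,0.06,1],[-0.002,0.001,-0.001,-0.02,0.035,0.06,1],[-0.002,0.001,-0.001,-0.02,0.035,0.06,1],[-0.002,0.001,-0.001,-0.02,0.03,0.06,1],[-0.002,0.001,-0.001,-0.02,0.03,0.05,1],[-0.002,0,-0.001,0,0,0,1],[0,0,0,0,0,0,1]]'
python3 -c "
from h import *
o=arm.get_obs();print(o['moment'],o['qpos']);plan([o['eef_pos'][0],o['eef_pos'][1],34],tilt(94.9,45),4,1)"
```

```text
clock: 9.3
eef_pos: [529.6, 102.8, 45.7]
eef_rot: [179.6, -44.1, 94.8]
contact_force: [-0.5, -0.2, -6.0]
opening: 0.692
[-1.54898012 -0.11629886 -0.00202971] [-10.23558296  37.75319978  -8.81449024  57.02046289  42.412894
  69.85968902]
deg/row 0.24957606387245304 mm/row 2.92135627120928
[0.001,0.001,-0,-0.041,-0,0.042,1],[0.001,0.001,-0,-0.041,-0,0.042,1],[0.001,0.001,-0,-0.041,-0,0.042,1],[0.001,0.001,-0,-0.041,-0,0.041,1]
```

```bash
python3 -m pendant '[[0.001,0.001,0,-0.04,0,0.04,1],[0.001,0.001,0,-0.04,0,0.04,1],[0.001,0.001,0,-0.04,0,0.04,1],[0.001,0.001,0,-0.03,0,0.03,1],[0,0,0,0,0,0,1],[0,0,0,0,0,0,1],[0,0,0,0,0,0,1],[0,0,0,0,0,0,1]]'
```

```text
clock: 10.3
eef_pos: [529.9, 102.4, 34.4]
eef_rot: [-179.7, -44.9, 94.8]
contact_force: [0.6, 0.1, -5.3]
opening: 0.688
```

```bash
python3 -m pendant '[[0,0,0,-0.02,0,0.02,1],[0,0,0,-0.02,0,0.02,1],[0,0,0,0,0,0,1],[0,0,0,0,0,0,1],[0,0,0,0,0,0,1],[0,0,0,0,0,0,1],[0,0,0,0,0,0,1],[0,0,0,0,0,0,1]]'
```

```text
clock: 11.3
eef_pos: [530.2, 102.5, 32.7]
eef_rot: [-179.7, -45.0, 94.8]
contact_force: [-0.5, -1.6, -2.8]
opening: 0.693
```

```bash
python3 -m pendant '[[0,0,0,-0.015,0,0.015,1],[0,0,0,0,0,0,1],[0,0,0,0,0,0,0],[0,0,0,0,0,0,0],[0,0,0,0,0,0,0],[0,0,0,0,0,0,0],[0,0,0,0,0,0,0],[0,0,0,0,0,0,0]]'
python3 -m pendant '[[0,0,0,0,0,-0.3,0],[0,0,0,0,0,-0.4,0],[0,0,0,0,0,-0.5,0],[0,0,0,0,0,-0.5,0],[0,0,0,0,0,-0.5,0],[0,0,0,0,0,-0.5,0],[0,0,0,0,0,0,0],[0,0,0,0,0,0,0]]'
python3 -c "
from h import *
o=arm.get_obs();print(o['qpos']);plan([529,100,200],[180,0,94.9],8,0)"
```

```text
clock: 12.3
eef_pos: [532.0, 103.4, 34.2]
eef_rot: [179.9, -45.2, 95.0]
contact_force: [-1.5, 0.2, 0.5]
opening: 0.994
clock: 13.3
eef_pos: [539.1, 6.3, 130.6]
eef_rot: [-179.9, -45.3, 94.9]
contact_force: [-1.0, 0.4, -0.2]
opening: 1.003
[-19.62477654  37.17282953   4.24841487  79.92426671  40.23028188
  56.96798119]
deg/row 5.660945289462855 mm/row 14.63101809989265
[-0,-0.031,0,0.289,-0.005,0.045,0],[-0,-0.031,0,0.292,-0.005,0.017,0],[-0,-0.031,0,0.292,-0.005,-0.012,0],[-0,-0.031,0,0.29,-0.005,-0.041,0],[-0,-0.031,0,0.284,-0.005,-0.069,0],[-0,-0.031,0,0.276,-0.005,-0.097,0],[-0,-0.031,0,0.265,-0.005,-0.124,0],[-0,-0.031,0,0.252,-0.005,-0.149,0]
```

```bash
python3 -m pendant '[[0,-0.031,0,0.29,0,0.045,0],[0,-0.031,0,0.29,0,0.02,0],[0,-0.031,0,0.29,0,-0.01,0],[0,-0.031,0,0.29,0,-0.04,0],[0,-0.031,0,0.28,0,-0.07,0],[0,-0.031,0,0.28,0,-0.1,0],[0,-0.031,0,0.24,0,-0.12,0],[0,-0.03,0,0.1,0,-0.1,0]]'
cat > look.py <<'E'
from h import *
import sys
o=arm.get_obs();print(o['eef_pos'],o['eef_rot'],o['clock'],o['qpos'])
p,d=imaging.snapshot('wrist');cv2.imwrite(f'pics/{sys.argv[1]}.png',p)
C=cam('wrist',o);v,u=np.mgrid[0:420,0:560];u=u.ravel();v=v.ravel();D=d[v,u];P=cloud(C,np.c_[u,v],d)
x0,y0=float(sys.argv[2]),float(sys.argv[3]);dz=float(sys.argv[4]) # support height
near=(D>0)&(np.hypot(P[:,0]-x0,P[:,1]-y0)<65)
for n,lo,hi in(('plate',dz+79,dz+87.5),('disc',dz+88,dz+94),('bar',dz+104,dz+111)):
    k=near&(P[:,2]>lo)&(P[:,2]<hi);Q=P[k]
    if len(Q)>30: print(n,k.sum(),Q.mean(0).round(1),cv2.minAreaRect(Q[:,:2].astype(np.float32)))
w=(p.min(2)[v,u]>170)&near&(P[:,2]>dz+104);print('white',w.sum(),P[w].mean(0).round(1) if w.any() else '')
E
python3 look.py w4 529 119 2
```

```text
clock: 14.3
eef_pos: [525.4, 99.4, 188.2]
eef_rot: [-179.1, 0.3, 95.1]
contact_force: [0.5, -0.5, -0.5]
opening: 0.998
[525.35863908  99.42581025 188.23818118] [-179.13765558    0.25061878   95.1057892 ] 14.3 [10.80530571 20.11617117  0.35295952 71.11976224 -0.16371365 95.70266406]
plate 4710 [528.3 121.7  85.1] ((528.7218017578125, 118.14214324951172), (60.147457122802734, 69.02513885498047), 5.144659996032715)
disc 1263 [528.6 119.3  91.2] ((528.5033569335938, 118.87525939941406), (38.74253463745117, 37.312339782714844), 10.435079574584961)
bar 865 [528.6 118.8 108.9] ((528.6672973632812, 118.03030395507812), (11.958227157592773, 36.09517288208008), 10.69798755645752)
white 69 [526.7 127.1 109.8]
```

View pics/w4.png

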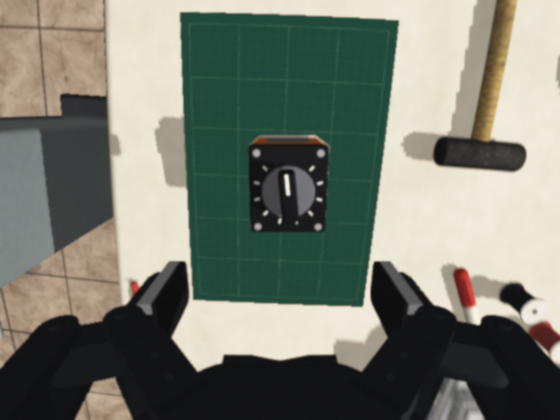

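The head stands upright. Its plate measures 60 × 69 mm and is centred at (528.6,118.2). The bar is centred at (528.6,118.3) with a bearing of 100.7°; the picture shows it at (288,190). I'll grip the bar.

```bash
python3 -c "
from h import *
plan([528.6,118.4,132],[180,0,100.7],6,0)"
```

```text
deg/row 0.9129942614556071 mm/row 9.882230868229634
[-0.001,0,-0.005,0.055,0.018,0.189,0],[-0.001,0,-0.005,0.054,0.019,0.189,0],[-0.001,0,-0.005,0.054,0.019,0.189,0],[-0.001,0,-0.005,0.054,0.02,0.189,0],[-0.001,0,-0.005,0.053,0.02,0.189,0],[-0.001,0,-0.005,0.053,0.02,0.189,0]
```

```bash
python3 -m pendant '[[-0.001,0,-0.005,0.055,0.02,0.19,0],[-0.001,0,-0.005,0.055,0.02,0.19,0],[-0.001,0,-0.005,0.055,0.02,0.19,0],[-0.001,0,-0.005,0.055,0.02,0.19,0],[-0.001,0,-0.005,0.05,0.02,0.19,0],[-0.001,0,-0.005,0.05,0.02,0.15,0],[0,0,0,0,0,0,0],[0,0,0,0,0,0,0]]' 25
python3 -c "
from h import *
plan([528.6,118.4,110],[180,0,100.7],4,0)"
```

```text
clock: 15.35
eef_pos: [526.5, 118.1, 125.8]
eef_rot: [-179.9, 0.1, 101.0]
contact_force: [0.9, -1.1, 0.9]
opening: 0.997
deg/row 0.07564444758126772 mm/row 3.9888220005987796
[-0,0,0,-0,0.011,0.079,0],[-0,0,0,-0,0.011,0.079,0],[-0,0,0,-0,0.011,0.079,0],[-0,0,0,-0.001,0.011,0.079,0]
```

```bash
python3 -m pendant '[[0,0,0,0,0.012,0.08,0],[0,0,0,0,0.012,0.08,0],[0,0,0,0,0.012,0.08,0],[0,0,0,0,0.01,0.05,0],[0,0,0,0,0,0,0],[0,0,0,0,0,0,0.4],[0,0,0,0,0,0,0.7],[0,0,0,0,0,0,0.7]]'
```

```text
clock: 16.35
eef_pos: [529.7, 118.7, 111.4]
eef_rot: [180.0, 0.1, 101.0]
contact_force: [-0.7, 0.6, 1.3]
opening: 0.378
```

```bash
python3 -m pendant '[[0,0,0,0,-0.015,0,0.75],[0,0,0,0,0,0,0.8],[0,0,0,0,0,0,1],[0,0,0,0,0,0,1],[0,0,0,0,0,0,1],[0,0,0,0,0,0,1],[0,0,0,0,0,0,1],[0,0,0,0,0,0,1]]' 20
python3 -c "
from h import *
print(arm.get_obs()['moment'])"
```

```text
clock: 17.35
eef_pos: [528.6, 118.4, 111.6]
eef_rot: [180.0, 0.1, 101.0]
contact_force: [-0.2, -0.0, 0.5]
opening: 0.133
[-0.04397969  0.09420531  0.05027994]
```

```bash
python3 -m pendant '[[0,0,-0.03,0,0,0,1],[0,0,-0.03,0,0,0,1],[0,0,-0.03,0,0,0,1],[0,0,-0.03,0,0,0,1],[0,0,-0.03,0,0,0,1],[0,0,-0.03,0,0,0,1],[0,0,-0.03,0,0,0,1],[0,0,-0.03,0,0,0,1]]'
python3 -c "
from h import *
o=arm.get_obs();print(o['moment'],o['qpos'][5]);plan([528.6,118.4,111.5],[180,0,o['eef_rot'][2]],1,1)"
```

```text
clock: 18.35
eef_pos: [527.9, 118.0, 111.6]
eef_rot: [-179.9, 0.0, 145.6]
contact_force: [-1.7, -1.0, 1.2]
opening: 0.131
[-0.04434269  0.07545092 -0.02607159] 47.070378572432844
deg/row 0.09928920840796021 mm/row 0.7821468469678
[-0.001,0,-0,-0.007,0.014,0.001,1]
```

```bash
python3 -m pendant '[[0,0,-0.03,0,0.01,0,1],[0,0,-0.03,0,0,0,1],[0,0,-0.03,0,0,0,1],[0,0,-0.03,0,0,0,1],[0,0,-0.03,0,0,0,1],[0,0,-0.03,0,0,0,1],[0,0,-0.03,0,0,0,1],[0,0,-0.03,0,0,0,1]]'
python3 -c "
from h import *
o=arm.get_obs();print(o['moment'],o['qpos'][5]);plan([528.6,118.4,111.5],[180,0,o['eef_rot'][2]],1,1)
p,d=imaging.snapshot('wrist');cv2.imwrite('pics/k2.png',p)"
```

```text
clock: 19.35
eef_pos: [527.8, 117.2, 111.6]
eef_rot: [-179.8, -0.1, -169.8]
contact_force: [-1.0, -0.7, 0.7]
opening: 0.135
[-0.04865125  0.00467528 -0.05604513] 2.4564080455456248
deg/row 0.22182826894495788 mm/row 1.4064118812950828
[-0.001,-0.001,0,-0.019,0.02,0.001,1]
```

```bash
python3 -m pendant '[[0,0,-0.03,-0.01,0.015,0,1],[0,0,-0.03,0,0,0,1],[0,0,-0.03,0,0,0,1],[0,0,-0.03,0,0,0,1],[0,0,-0.03,0,0,0,1],[0,0,-0.01,0,0,0,1],[0,0,0,0,0,0,1],[0,0,0,0,0,0,1]]'
python3 -c "
from h import *
o=arm.get_obs();print(o['moment'],o['qpos'][5]);plan([528.6,118.4,111.5],[180,0,o['eef_rot'][2]],1,1)"
python3 look.py k3 528.6 118.3 2
python3 -c "
import cv2;q=cv2.imread('pics/k2.png');p=cv2.imread('pics/k3.png');cv2.imwrite('pics/k23.png',cv2.hconcat([q[60:420,80:480],p[60:420,80:480]]))"
```

```text
clock: 20.4
eef_pos: [528.4, 116.7, 111.6]
eef_rot: [-179.8, -0.3, -140.7]
contact_force: [-1.0, -0.9, 0.6]
opening: 0.134
[0.02378796 0.12757612 0.06367185] -26.696650294623634
deg/row 0.34226504643787076 mm/row 1.7177219923746652
[-0.001,-0.002,0,-0.025,0.023,0.001,1]

[528.35563316 116.70149324 111.57699663] [-179.79166978   -0.2715584  -140.68326122] 20.4 [ 12.6201815   23.85295565  -6.25103145  60.04502721  -0.30812346
 -26.69665029]
plate 6751 [519.8 107.5  85.1] ((528.7069702148438, 117.23431396484375), (60.094329833984375, 69.65797424316406), 5.797701358795166)
disc 964 [519.8 110.1  91.3] ((520.2898559570312, 111.09647369384766), (18.151647567749023, 38.766075134277344), 38.209903717041016)
bar 2090 [526.3 115.4 109.2] ((529.2884521484375, 114.35794830322266), (34.65981674194336, 34.513031005859375), 6.166946887969971)
white 97 [529.1 101.8 135.2]
```

View pics/k23.png

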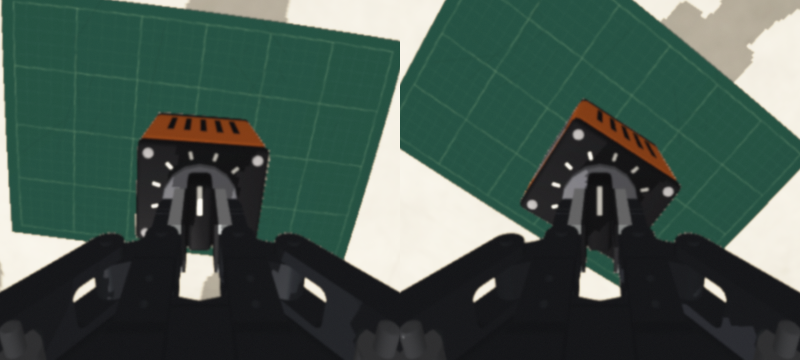

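The plate is still at 5.8° and the knob is turning with the fingers, so the stop is not reached yet; the pictures agree. I'll continue in smaller steps and watch the plate angle.

```bash
python3 -m pendant '[[0,0,-0.025,-0.02,0.02,0,1],[0,0,-0.025,0,0,0,1],[0,0,-0.025,0,0,0,1],[0,0,-0.02,0,0,0,1],[0,0,0,0,0,0,1],[0,0,0,0,0,0,1],[0,0,0,0,0,0,1],[0,0,0,0,0,0,1]]'
python3 look.py k4 528.6 118.3 2 | grep -v -e bar -e disc
python3 -c "
from h import *
o=arm.get_obs();print(o['moment'],o['qpos'][5]);plan([528.6,118,111.5],[180,0,o['eef_rot'][2]],1,1)"
```

```text
clock: 21.45
eef_pos: [528.7, 116.8, 111.6]
eef_rot: [-179.8, -0.5, -123.4]
contact_force: [0.1, -0.3, 0.8]
opening: 0.138
[528.73104598 116.77201146 111.6432865 ] [-179.75355327   -0.45403159 -123.4309944 ] 21.45 [ 12.71723743  23.89354206  -6.17682518  60.08631362  -0.49227138
 -43.85207156]
plate 6871 [523.  106.1  85.2] ((528.9302368164062, 117.47779083251953), (60.086456298828125, 70.08673858642578), 6.194208145141602)
white 89 [529.3 104.9 129.8]
[ 0.04189303  0.07115578 -0.02300438] -43.85358851764326
deg/row 0.514604090200108 mm/row 1.2263866207585514
[-0.001,-0.003,0,-0.019,0.016,0.004,1]
```

```bash
python3 -m pendant '[[0,-0.002,-0.025,-0.01,0.01,0,1],[0,0,-0.025,0,0,0,1],[0,0,-0.025,0,0,0,1],[0,0,-0.025,0,0,0,1],[0,0,-0.025,0,0,0,1],[0,0,0,0,0,0,1],[0,0,0,0,0,0,1],[0,0,0,0,0,0,1]]'
python3 look.py k5 528.6 118.3 2 | grep -v -e bar -e disc
python3 -c "
from h import *
o=arm.get_obs();print(o['moment'],o['qpos'][5]);plan([528.6,118,111.5],[180,0,o['eef_rot'][2]],1,1)"
```

```text
clock: 22.5
eef_pos: [529.7, 117.2, 111.6]
eef_rot: [-179.7, -0.2, -100.5]
contact_force: [-1.2, -0.5, 0.7]
opening: 0.134
[529.68705428 117.19276839 111.61206393] [-179.68953437   -0.19731407 -100.46819344] 22.5 [ 12.63752723  23.74583156  -6.41473518  59.63130096  -0.30331949
 -66.89536484]
plate 6394 [527.2 102.1  85.1] ((529.8765258789062, 118.22926330566406), (60.473854064941406, 70.35209655761719), 8.052309036254883)
white 96 [531.2 106.9 120. ]
[-0.01093154  0.13171207 -0.03839826] -66.90062449502004
deg/row 0.3667023156689157 mm/row 1.3556532695588852
[-0.002,-0.001,0,-0.012,0.024,0.002,1]
```

```bash
python3 -m pendant '[[0,0,-0.02,0,0.01,0,1],[0,0,-0.02,0,0,0,1],[0,0,-0.02,0,0,0,1],[0,0,-0.02,0,0,0,1],[0,0,0,0,0,0,1],[0,0,0,0,0,0,1],[0,0,0,0,0,0,1],[0,0,0,0,0,0,1]]'
python3 look.py k6 528.6 118.3 2 | grep -v -e bar -e disc
python3 -c "
from h import *
o=arm.get_obs();print(o['moment'],o['qpos'][5]);plan([528.6,118,111.5],[180,0,o['eef_rot'][2]],1,1)"
```

```text
clock: 23.55
eef_pos: [530.1, 117.6, 111.6]
eef_rot: [-179.6, -0.2, -85.9]
contact_force: [-0.1, -0.1, 1.1]
opening: 0.132
[530.1459443  117.64595799 111.57533332] [-179.64017013   -0.23605063  -85.88909645] 23.55 [ 12.66486069  23.72543469  -6.45362873  59.50021557  -0.2869418
 -81.44758719]
plate 6070 [531.5 100.1  85.1] ((530.0155029296875, 118.57415008544922), (60.27450942993164, 70.25428771972656), 8.98193645477295)
white 133 [534.4 108.1 123.3]
[-0.04642724  0.09488101  0.02448854] -81.45017022156934
deg/row 0.42868150545837147 mm/row 1.5835437255947284
[-0.002,-0.001,0,-0.009,0.03,0.002,1]
```

```bash
python3 -m pendant '[[0,0,-0.025,0,0,0,1],[0,0,-0.025,0,0,0,1],[0,0,-0.025,0,0,0,1],[0,0,-0.025,0,0,0,1],[0,0,-0.025,0,0,0,1],[0,0,0,0,0,0,1],[0,0,0,0,0,0,1],[0,0,0,0,0,0,1]]'
python3 look.py k7 528.6 118.3 2 | grep -v -e bar -e disc
python3 -c "
from h import *
o=arm.get_obs();print(o['moment'],o['qpos'][5])"
```

```text
clock: 24.6
eef_pos: [529.6, 119.4, 111.6]
eef_rot: [-179.7, -0.1, -62.9]
contact_force: [0.5, -0.1, -0.0]
opening: 0.132
[529.64210497 119.40441414 111.56082741] [-1.79714163e+02 -1.37574406e-01 -6.28623023e+01] 24.6 [ 1.27377198e+01  2.37219419e+01 -6.46093408e+00  5.95060539e+01
 -6.21661706e-02 -1.04400490e+02]
plate 6023 [537.7 103.5  85.1] ((529.4285278320312, 119.83184814453125), (60.39710998535156, 69.48321533203125), 27.395816802978516)
white 167 [538.3 113.  123.3]
[-0.06932521  0.12056286  0.04023727] -104.4068118839304
```

With that step the plate turned from 9° to 27.4° together with the knob, so the end stop is reached after about 174° of knob travel. I'll let go. The jaws are already square to the head's 60 mm sides, so I then descend around it.

```bash
python3 -m pendant '[[0,0,0,0,0,0,1],[0,0,0,0,0,0,0],[0,0,0,0,0,0,0],[0,0,0,0,0,0,0],[0,0,0,0,0,-0.1,0],[0,0,0,0,0,-0.2,0],[0,0,0,0,0,-0.2,0],[0,0,0,0,0,0,0]]' 90
python3 look.py k8 529.4 119.8 2
python3 -c "
from h import *
plan([529.4,119.6,60],[180,0,-62.6],12,0)"
```

```text
clock: 25.65
eef_pos: [530.3, 119.6, 139.1]
eef_rot: [-179.6, -0.2, -62.9]
contact_force: [-0.5, -0.8, -0.0]
opening: 0.998
[530.29562272 119.5775511  139.11562161] [-1.79594672e+02 -1.65021123e-01 -6.28995912e+01] 25.65 [ 1.27388178e+01  2.22409840e+01 -4.22856189e+00  6.30968610e+01
 -5.93230637e-02 -1.04362399e+02]
plate 6514 [532.1 115.1  85.1] ((529.7173461914062, 120.06788635253906), (60.41103744506836, 69.5134506225586), 27.318490982055664)
disc 1861 [530.3 118.9  91.3] ((529.5597534179688, 120.19454956054688), (38.97417449951172, 38.77227783203125), 37.054264068603516)
bar 1266 [530.2 119.1 109. ] ((529.5828857421875, 119.99681854248047), (11.725577354431152, 35.45536422729492), 26.560863494873047)
white 253 [524.5 107.1 145.1]
deg/row 0.04092746040354821 mm/row 6.550295050332984
[-0,-0,-0,-0.001,0.002,0.131,0],[-0,-0,-0,-0.001,0.001,0.131,0],[-0,-0,-0,-0.001,0.001,0.131,0],[-0,-0,-0,-0.001,0.001,0.131,0],[-0,-0,-0,-0.001,0.001,0.131,0],[-0,-0,-0,-0.001,0.001,0.131,0],[-0,-0,-0,-0.001,0.001,0.131,0],[-0,-0,-0,-0.001,0.001,0.131,0]
[-0,-0,-0,-0.001,0.001,0.131,0],[-0,-0,-0,-0.001,0.001,0.131,0],[-0,-0,-0,-0.001,0.001,0.131,0],[-0,-0,-0,-0.001,0.001,0.131,0]
```

```bash
python3 -m pendant '[[0,0,0,0,0,0.17,0],[0,0,0,0,0,0.17,0],[0,0,0,0,0,0.17,0],[0,0,0,0,0,0.17,0],[0,0,0,0,0,0.17,0],[0,0,0,0,0,0.17,0],[0,0,0,0,0,0.1,0],[0,0,0,0,0,0,0]]'
python3 -c "
from h import *
plan([529.6,120,60],[180,0,-62.7],3,0)"
```

```text
clock: 26.7
eef_pos: [528.6, 119.1, 76.3]
eef_rot: [-179.9, -0.1, -62.9]
contact_force: [-0.4, -0.5, 0.2]
opening: 1.0
deg/row 0.08050519907584397 mm/row 5.464229791576831
[-0,-0,-0,-0.002,-0.009,0.109,0],[-0,-0,-0,-0.002,-0.009,0.109,0],[-0,-0,-0,-0.002,-0.009,0.109,0]
```

```bash
python3 -m pendant '[[0,0,0,0,-0.01,0.11,0],[0,0,0,0,-0.01,0.1,0],[0,0,0,0,-0.01,0.08,0],[0,0,0,0,0,0,0],[0,0,0,0,0,0,1],[0,0,0,0,0,0,1],[0,0,0,0,0,0,1],[0,0,0,0,0,0,1]]' 90
python3 -m pendant '[[0,0,0,0,0,0,1],[0,0,0,0,0,0,1],[0,0,0,0,0,-0.2,1],[0,0,0,0,0,-0.5,1],[0,0,0,0,0,-0.5,1],[0,0,0,0,0,-0.5,1],[0,0,0,0,0,-0.5,1],[0,0,0,0,0,-0.2,1]]'
python3 -c "
from h import *
print(arm.get_obs()['moment']);plan([580,-265,205],[180,0,171.1],24,1)"
```

```text
clock: 27.7
eef_pos: [531.1, 120.0, 62.0]
eef_rot: [-179.8, -0.1, -62.9]
contact_force: [0.4, -0.8, 0.1]
opening: 0.689
clock: 28.7
eef_pos: [525.4, 118.9, 181.6]
eef_rot: [179.4, 0.1, -62.9]
contact_force: [0.5, -1.0, -5.1]
opening: 0.694
[ 0.06986548 -0.04059581  0.02810626]
deg/row 5.249926928895588 mm/row 16.18656037194285
[0,-0,0.029,0.306,0.105,-0.019,1],[0,-0,0.029,0.314,0.077,-0.019,1],[0,-0,0.029,0.32,0.048,-0.019,1],[0,-0,0.029,0.323,0.018,-0.019,1],[0,-0,0.029,0.323,-0.011,-0.019,1],[0,-0,0.029,0.321,-0.041,-0.02,1],[0,-0,0.029,0.316,-0.07,-0.02,1],[0,-0,0.029,0.308,-0.098,-0.02,1]
[0,-0,0.029,0.297,-0.126,-0.02,1],[0,-0,0.029,0.285,-0.153,-0.02,1],[0,-0,0.029,0.27,-0.178,-0.02,1],[0,-0,0.029,0.252,-0.202,-0.02,1],[0,-0,0.029,0.232,-0.224,-0.02,1],[0,-0,0.029,0.211,-0.245,-0.02,1],[0,-0,0.029,0.188,-0.263,-0.02,1],[0,-0,0.029,0.163,-0.279,-0.02,1]
[0,-0,0.029,0.137,-0.293,-0.02,1],[0,-0,0.029,0.109,-0.304,-0.02,1],[0,-0,0.029,0.081,-0.313,-0.02,1],[0,-0,0.029,0.052,-0.319,-0.02,1],[0,-0,0.029,0.023,-0.322,-0.02,1],[0,-0,0.029,-0.007,-0.323,-0.02,1],[0,-0,0.029,-0.037,-0.321,-0.02,1],[0,-0,0.029,-0.066,-0.316,-0.02,1]
```

```bash
python3 -m pendant '[[0,0,0.029,0.31,0.1,-0.02,1],[0,0,0.029,0.31,0.08,-0.02,1],[0,0,0.029,0.32,0.05,-0.02,1],[0,0,0.029,0.32,0.02,-0.02,1],[0,0,0.029,0.32,-0.01,-0.02,1],[0,0,0.029,0.32,-0.04,-0.02,1],[0,0,0.029,0.32,-0.07,-0.02,1],[0,0,0.029,0.31,-0.1,-0.02,1]]'
python3 -m pendant '[[0,0,0.029,0.3,-0.13,-0.02,1],[0,0,0.029,0.29,-0.15,-0.02,1],[0,0,0.029,0.27,-0.18,-0.02,1],[0,0,0.029,0.25,-0.2,-0.02,1],[0,0,0.029,0.23,-0.22,-0.02,1],[0,0,0.029,0.21,-0.24,-0.02,1],[0,0,0.029,0.19,-0.26,-0.02,1],[0,0,0.029,0.16,-0.28,-0.02,1]]'
python3 -c "
from h import *
print(arm.get_obs()['moment']);plan([580,-265,205],[180,0,171.1],8,1)"
```

```text
clock: 29.7
eef_pos: [537.0, -12.1, 183.5]
eef_rot: [178.6, -0.6, -105.9]
contact_force: [0.3, 0.9, -5.1]
opening: 0.688
clock: 30.7
eef_pos: [545.4, -143.5, 182.4]
eef_rot: [178.7, -2.3, -149.0]
contact_force: [0.6, 0.3, -5.5]
opening: 0.688
[-0.02477118 -0.11709142  0.01455262]
deg/row 4.991830862046321 mm/row 16.047021410444696
[0,-0.002,0.028,0.084,-0.304,-0.06,1],[0,-0.002,0.028,0.057,-0.31,-0.06,1],[0,-0.002,0.028,0.03,-0.314,-0.06,1],[0,-0.002,0.028,0.002,-0.315,-0.06,1],[0,-0.002,0.028,-0.026,-0.314,-0.06,1],[0,-0.002,0.028,-0.053,-0.311,-0.059,1],[0,-0.002,0.028,-0.08,-0.305,-0.058,1],[0,-0.002,0.028,-0.107,-0.297,-0.057,1]
```

```bash
python3 -m pendant '[[0,-0.002,0.028,0.08,-0.3,-0.06,1],[0,-0.002,0.028,0.06,-0.31,-0.06,1],[0,-0.002,0.028,0.03,-0.31,-0.06,1],[0,-0.002,0.028,0,-0.31,-0.06,1],[0,-0.002,0.028,-0.03,-0.31,-0.06,1],[0,-0.002,0.028,-0.05,-0.31,-0.06,1],[0,-0.002,0.025,-0.08,-0.28,-0.06,1],[0,0,0,0,0,0,1]]'
python3 - <<'E'
from h import *
o=arm.get_obs();print(o['eef_pos'],o['eef_rot'],o['clock'],o['qpos'])
p,d=imaging.snapshot('wrist');cv2.imwrite('pics/b1.png',p)
C=cam('wrist',o);v,u=np.mgrid[0:420,0:560];u=u.ravel();v=v.ravel();D=d[v,u];P=cloud(C,np.c_[u,v],d)
near=(D>0)&(np.hypot(P[:,0]-481,P[:,1]+276)<90)
for n,lo,hi in(('top',55,64),('flange',5,11)):
    Q=P[near&(P[:,2]>lo)&(P[:,2]<hi)];print(n,len(Q),Q.mean(0),cv2.minAreaRect(Q[:,:2].astype(np.float32)) if len(Q) else '')
E
```

```text
clock: 31.7
eef_pos: [568.9, -250.4, 191.0]
eef_rot: [179.1, -1.4, 174.9]
contact_force: [-0.4, -0.5, -6.3]
opening: 0.69
[ 568.87048005 -250.43442635  191.04542398] [179.12029499  -1.43167046 174.94498228] 31.7 [-23.9325653   30.49961208  16.94381613  78.08343959   0.36924809
 -18.87183853]
top 6717 [ 478.61292636 -275.86390215   59.05630645] ((479.4996337890625, -276.2681884765625), (60.3136100769043, 70.41699981689453), 80.81056213378906)
flange 2298 [ 482.92379575 -272.5636351     7.37881252] ((479.3269348144531, -276.06573486328125), (66.00550079345703, 111.59622955322266), 80.49488830566406)
```

View pics/b1.png

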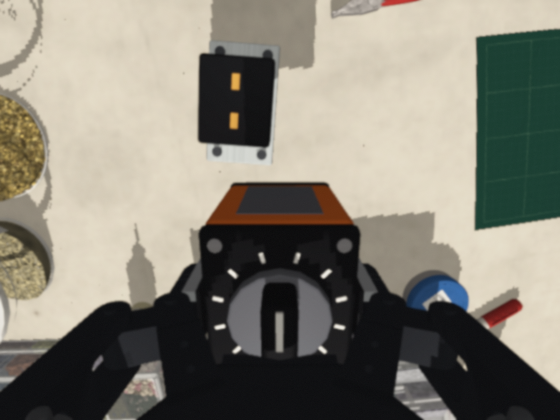

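The battery top is measured at (479.5,-276.2), 60 × 70 mm, with its y bearing at 80.6°; it appears at (237,100), and the flange measurement agrees. The head is held square and its pointer is at (280,330). I'll move over the battery and lower.

```bash
python3 -c "
from h import *
plan([478.8,-276.1,150],[180,0,170.6],7,1)"
```

```text
deg/row 0.6759676795354105 mm/row 14.57194638421599
[0.001,-0.001,0.003,0.246,-0.1,0.121,1],[0.001,-0.001,0.003,0.245,-0.102,0.121,1],[0.001,-0.001,0.003,0.244,-0.104,0.12,1],[0.001,-0.001,0.003,0.244,-0.107,0.119,1],[0.001,-0.001,0.003,0.243,-0.109,0.118,1],[0.001,-0.001,0.003,0.242,-0.112,0.118,1],[0.001,-0.001,0.003,0.241,-0.114,0.117,1]
```

```bash
python3 -m pendant '[[0.001,-0.001,0.003,0.25,-0.1,0.1,1],[0.001,-0.001,0.003,0.25,-0.1,0.1,1],[0.001,-0.001,0.003,0.24,-0.1,0.1,1],[0.001,-0.001,0.003,0.24,-0.11,0.1,1],[0.001,-0.001,0.003,0.24,-0.11,0.1,1],[0.001,-0.001,0.003,0.24,-0.11,0.1,1],[0.001,-0.001,0.003,0.2,-0.1,0.08,1],[0,0,0,0,0,0,1]]'
python3 -c "
from h import *
plan([478.8,-276.1,135],[180,0,170.6],5,1)"
```

```text
clock: 32.75
eef_pos: [475.0, -268.3, 152.5]
eef_rot: [180.0, -0.9, 172.0]
contact_force: [-0.1, -0.3, -5.1]
opening: 0.689
deg/row 0.33917807418376567 mm/row 3.8968520932454154
[-0,-0.001,0.002,-0.021,-0.029,0.069,1],[-0,-0.001,0.002,-0.021,-0.029,0.07,1],[-0,-0.001,0.002,-0.02,-0.028,0.07,1],[-0,-0.001,0.002,-0.02,-0.028,0.07,1],[-0,-0.001,0.002,-0.02,-0.028,0.07,1]
```

```bash
python3 -m pendant '[[0,-0.001,0.002,-0.02,-0.03,0.07,1],[0,-0.001,0.002,-0.02,-0.03,0.07,1],[0,-0.001,0.002,-0.02,-0.03,0.07,1],[0,-0.001,0.002,-0.02,-0.03,0.06,1],[0,-0.001,0.002,-0.02,-0.03,0.06,1],[0,0,0,0,0,0,1],[0,0,0,0,0,0,1],[0,0,0,0,0,0,1]]'
python3 -c "
from h import *
print(arm.get_obs()['eef_rot']);plan([478.8,-276.1,122],[180,0,170.6],4,1)"
```

```text
clock: 33.75
eef_pos: [480.8, -276.8, 135.0]
eef_rot: [-180.0, 0.2, 170.2]
contact_force: [-0.7, 0.2, -4.6]
opening: 0.69
[-1.79998223e+02  1.75870351e-01  1.70231030e+02]
deg/row 0.10218674407738507 mm/row 3.295004624798941
[-0,0,-0.001,0.011,0.002,0.065,1],[-0,0,-0.001,0.011,0.002,0.065,1],[-0,0,-0.001,0.01,0.002,0.065,1],[-0,0,-0.001,0.01,0.002,0.065,1]
```

```bash
python3 -m pendant '[[0,0,0,0.01,0,0.06,1],[0,0,0,0.01,0,0.06,1],[0,0,0,0.01,0,0.06,1],[0,0,0,0,0,0.04,1],[0,0,0,0,0,0,1],[0,0,0,0,0,0,1],[0,0,0,0,0,0,1],[0,0,0,0,0,0,1]]'
python3 -m pendant '[[0,0,0,0,0,0.02,1],[0,0,0,0,0,0.01,1],[0,0,0,0,0,0,1],[0,0,0,0,0,0,1],[0,0,0,0,0,0,1],[0,0,0,0,0,0,1],[0,0,0,0,0,0,1],[0,0,0,0,0,0,1]]'
```

```text
clock: 34.75
eef_pos: [479.4, -276.5, 123.5]
eef_rot: [-180.0, 0.2, 170.2]
contact_force: [-0.4, 0.5, -5.5]
opening: 0.693
clock: 35.75
eef_pos: [479.4, -276.6, 122.0]
eef_rot: [-180.0, 0.2, 170.2]
contact_force: [0.4, -0.4, -4.7]
opening: 0.694
```

```bash
python3 -m pendant '[[0,0,0,0,0,0.02,1],[0,0,0,0,0,0.01,1],[0,0,0,0,0,0,1],[0,0,0,0,0,0,1],[0,0,0,0,0,0,1],[0,0,0,0,0,0,1],[0,0,0,0,0,0,1],[0,0,0,0,0,0,1]]'
```

```text
clock: 36.75
eef_pos: [479.5, -276.6, 120.4]
eef_rot: [-180.0, 0.2, 170.2]
contact_force: [0.3, -0.0, -5.0]
opening: 0.686
```

```bash
python3 -m pendant '[[0,0,0,0,0,0.02,1],[0,0,0,0,0,0,1],[0,0,0,0,0,0,1],[0,0,0,0,0,0,1],[0,0,0,0,0,0,1],[0,0,0,0,0,0,1],[0,0,0,0,0,0,1],[0,0,0,0,0,0,1]]'
```

```text
clock: 37.75
eef_pos: [479.7, -276.7, 120.1]
eef_rot: [-180.0, 0.3, 170.2]
contact_force: [0.6, 1.5, -4.2]
opening: 0.686
```

```bash
python3 -m pendant '[[0,0,0,0,0,0.02,1],[0,0,0,0,0,0.01,1],[0,0,0,0,0,0,1],[0,0,0,0,0,0,1],[0,0,0,0,0,0,1],[0,0,0,0,0,0,1],[0,0,0,0,0,0,1],[0,0,0,0,0,0,1]]'
```

```text
clock: 38.75
eef_pos: [479.8, -276.7, 120.1]
eef_rot: [-179.9, 0.3, 170.2]
contact_force: [-1.4, 0.9, 0.4]
opening: 0.692
```

The head's weight is now on the battery: the force went from -5 N to 0 with no further descent. I'll release and rise straight up.

```bash
python3 -m pendant '[[0,0,0,0,0,0,0],[0,0,0,0,0,0,0],[0,0,0,0,0,0,0],[0,0,0,0,0,0,0],[0,0,0,0,0,0,0],[0,0,0,0,0,-0.1,0],[0,0,0,0,0,-0.2,0],[0,0,0,0,0,-0.4,0]]'
python3 -m pendant '[[0,0,0,0,0,-0.5,0],[0,0,0,0,0,-0.5,0],[0,0,0,0,0,-0.5,0],[0,0,0,0,0,-0.5,0],[0,0,0,0,0,-0.3,0],[0,0,0,0,0,0,0],[0,0,0,0,0,0,0],[0,0,0,0,0,0,0]]'
python3 look.py f1 479.5 -276.2 60
python3 -c "
from h import *
q,e=imaging.snapshot('scene');t,_=imaging.snapshot('top');w=cv2.imread('pics/f1.png')
cv2.imwrite('pics/fin.png',np.hstack([q[:,100:480],cv2.resize(w[60:360,130:430],(420,420))]))
cv2.imwrite('pics/topf.png',t)
a=cv2.imread('pics/top0.png')
# bystander shift by template match
for n,(x,y) in dict(tin=(319,163),pliers=(325,272),glue=(163,241),carton=(380,173),mallet=(215,160)).items():
    b=a[y-14:y+14,x-22:x+22];r=cv2.minMaxLoc(cv2.matchTemplate(t[y-30:y+30,x-40:x+40],b,5));print(n,r[1],np.array(r[3])-[18,16])
"
```

```text
clock: 39.75
eef_pos: [480.6, -277.2, 156.4]
eef_rot: [-179.9, 0.4, 170.2]
contact_force: [0.1, -1.2, 1.1]
opening: 0.998
clock: 40.75
eef_pos: [480.2, -277.1, 281.2]
eef_rot: [-179.8, 0.9, 170.2]
contact_force: [-0.2, -0.1, -0.1]
opening: 1.0
[ 480.15601368 -277.13068173  281.24471296] [-179.75110053    0.8575089   170.23930877] 40.75 [-3.00253245e+01  1.87381471e+01  1.23267816e+01  8.26979964e+01
  6.34974627e-02 -2.02622771e+01]
plate 3489 [ 476.5 -275.5  143. ] ((480.33099365234375, -276.17529296875), (60.159671783447266, 69.26162719726562), 80.45238494873047)
disc 888 [ 479.6 -276.1  149.1] ((479.9404602050781, -276.3458251953125), (38.959197998046875, 37.153709411621094), 80.481689453125)
bar 619 [ 479.9 -276.   166.8] ((480.8921813964844, -276.0032653808594), (11.582612037658691, 36.0240364074707), 79.94290161132812)
white 0 
tin 0.9968667030334473 [0 0]
pliers 0.9965575337409973 [0 0]
glue 0.9959118962287903 [0 0]
carton 0.9533569812774658 [0 0]
mallet 0.9972716569900513 [0 0]
```

View pics/fin.png

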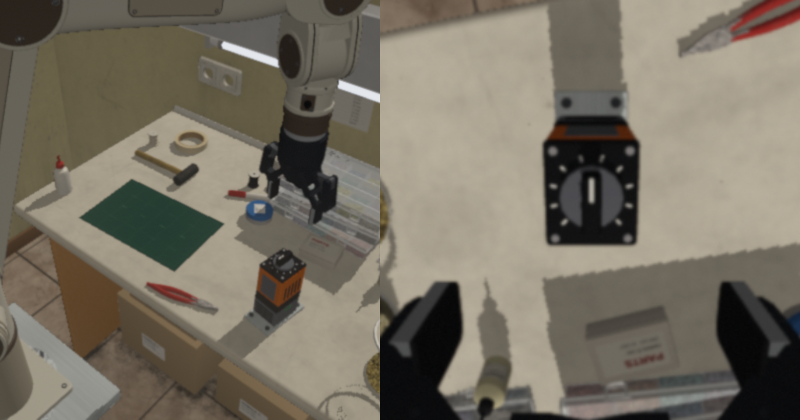

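```bash
python3 -c "
from workcell import arm
print(arm.hand_in())"
```

```text
the job is handed in; nothing more can be done
None
```

I stood the head up knob-on-top on the mat and let go. I then turned the knob anticlockwise about 174° to its end stop, set the head on the battery block, backed the arm off and handed the job in at about 41 s.

- **Placement:** the last wrist-camera check puts the plate centre at (480.3, -276.2), and the battery top at (479.5, -276.2). That is about 1 mm off centre. The head's y axis is at 80.45° and the battery's at about 80.6–80.8°, so they are square to within half a degree. The plate reads 143.0 mm high where 144 mm is expected; the depth readings had been about 1 mm low throughout.
- **Knob:** I judged the end stop only from motion, because the interface gives no joint reading. In the last step the head turned about 18° along with the knob. In the final picture the bar still sits at the stop angle, within 1°.
- **Drift while turning:** the head also crept about 4° on the mat before the stop, and a few mm overall. I measured it again before gripping it.
- **Bystanders:** a before/after comparison of the top view shows no shift for the tin, pliers, glue, carton or mallet. The carton's match score is a little lower (0.95).
- **Robot:** it is clear of everything, with the contact force near 0. No check failed.

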